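Bed the rosettes of a butterfly mount in one stroke

TASK

Finish the butterfly mount: starting at the end of the arch beside the brass weight, run closed fingertips lightly along the arch of five cream rosettes, one after the other, so that each is pushed fully home into the board. Do it as one low stroke, keeping the fingertips down at the row from the first rosette to the last, and then lift clear. Only press, do not pick anything up; do not touch the butterfly, and leave the weight, the jar and everything lying on the table where they are.

Things in the scene. Friction and masses are not known exactly. Their poses are not given: they have to be found in the camera images.
- board: Black display mount fixed to the table, 230 mm along its x by 310 mm along its y. Flat top 14 mm above the table; a dark rim 10 mm wide stands another 4 mm. Origin: centre of its underside, at table height; z up. The arch of rosettes bulges to +x, symmetric about the x axis: part of a circle of radius 115 mm centred at x = -40 mm, y = 0.
- rosette0 (a joint): How far rosette 0 is pushed in, in m: 0 = standing 6 mm proud, 0.006 = fully home on its stop, negative = pulled out (to -0.006). Slides straight down against about 3 N of friction and stays where left. A fingertip sliding sideways onto its conical flank at the height of the home tops also pushes it down. It starts at 0 to 0.0015.
- rosette0_top (a point): Centre of the flat top of rosette 0 (the end of the row at the board's +y side); 0 to 4 run from the +y to the -y end, 25 degrees (50 mm) apart on the arch. Cream dome, 36 mm across, 10 mm thick: 2 mm rim, 36 degree conical flank, 14 mm flat top, which is 30 mm above the table when proud and 24 mm when home.
- rosette1 (a joint): How far rosette 1 is pushed in, in m: 0 = standing 6 mm proud, 0.006 = fully home on its stop, negative = pulled out (to -0.006). Slides straight down against about 3 N of friction and stays where left. A fingertip sliding sideways onto its conical flank at the height of the home tops also pushes it down. It starts at 0 to 0.0015.
- rosette1_top (a point): Centre of the flat top of rosette 1; 0 to 4 run from the +y to the -y end, 25 degrees (50 mm) apart on the arch. Cream dome, 36 mm across, 10 mm thick: 2 mm rim, 36 degree conical flank, 14 mm flat top, which is 30 mm above the table when proud and 24 mm when home.
- rosette2 (a joint): How far rosette 2 is pushed in, in m: 0 = standing 6 mm proud, 0.006 = fully home on its stop, negative = pulled out (to -0.006). Slides straight down against about 3 N of friction and stays where left. A fingertip sliding sideways onto its conical flank at the height of the home tops also pushes it down. It starts at 0 to 0.0015.
- rosette2_top (a point): Centre of the flat top of rosette 2 (the crown of the arch); 0 to 4 run from the +y to the -y end, 25 degrees (50 mm) apart on the arch. Cream dome, 36 mm across, 10 mm thick: 2 mm rim, 36 degree conical flank, 14 mm flat top, which is 30 mm above the table when proud and 24 mm when home.
- rosette3 (a joint): How far rosette 3 is pushed in, in m: 0 = standing 6 mm proud, 0.006 = fully home on its stop, negative = pulled out (to -0.006). Slides straight down against about 3 N of friction and stays where left. A fingertip sliding sideways onto its conical flank at the height of the home tops also pushes it down. It starts at 0 to 0.0015.
- rosette3_top (a point): Centre of the flat top of rosette 3; 0 to 4 run from the +y to the -y end, 25 degrees (50 mm) apart on the arch. Cream dome, 36 mm across, 10 mm thick: 2 mm rim, 36 degree conical flank, 14 mm flat top, which is 30 mm above the table when proud and 24 mm when home.
- rosette4 (a joint): How far rosette 4 is pushed in, in m: 0 = standing 6 mm proud, 0.006 = fully home on its stop, negative = pulled out (to -0.006). Slides straight down against about 3 N of friction and stays where left. A fingertip sliding sideways onto its conical flank at the height of the home tops also pushes it down. It starts at 0 to 0.0015.
- rosette4_top (a point): Centre of the flat top of rosette 4 (the end of the row at the board's -y side); 0 to 4 run from the +y to the -y end, 25 degrees (50 mm) apart on the arch. Cream dome, 36 mm across, 10 mm thick: 2 mm rim, 36 degree conical flank, 14 mm flat top, which is 30 mm above the table when proud and 24 mm when home.
- butterfly: Fragile blue-black mounted butterfly, lying flat on the board inside the arch, about 125 mm over the wings (along the board's y), 80 mm long with feelers, 8 mm high. Origin: under its body, on the board's top, 25 mm from the board's centre towards -x. Not to be touched.
- weight: Brass paperweight with a small round knob, 32 mm across, 40 mm tall, 0.15 kg, standing loose on the board just inside one end of the arch (about 65 mm from the end rosette); it marks the end where the stroke starts. Origin: centre of its underside.
- beadjar: Small green glass jar with a dark blue cap, 32 mm across, 42 mm tall, standing loose on the board by the other end of the arch. Origin: centre of its underside.
- tweezers: Steel tweezers lying on the table, 136 mm long, 6 mm high. Origin: middle, on the table.
- ovalframe: Cream ring-shaped ornament frame lying on the table, 84 mm across, 10 mm high. Origin: its centre, on the table.
- phone: Black phone lying on the table, 150 x 72 x 9 mm. Origin: centre of its underside.
- foamblock: Blue foam pinning block, 130 x 100 x 30 mm, with pins standing 25 mm out of it. Origin: centre of its underside.

How it is judged:
By the outcome, as a careful person would: the job done as asked, in the order asked, and still so for the second after the job is handed in, with the robot touching nothing.
It also fails if it takes over 40 s, if anything falls off the work surface, if the arm or the gripper's body presses on something with over 40 N, if the wrist force passes 120 N, or if a joint passes its speed limit or range.

ROBOT

A 6-joint arm with a two-finger parallel gripper is mounted at the origin on the work surface. World frame = base frame: x ahead of the robot, y to its left, z up, the work surface at z = 0. Lengths are in m, angles in rad, forces in N, time in s.
With the tool pointing down it reaches from about 0.35 to 0.85 m from the base axis. Payload 8.1 kg.
Tool frame: the origin (TCP) lies between the finger pads, 19 mm behind the fingertips; this is the grasp point; z points along the fingers, y is the line along which they close (so a half turn about z gives the same grasp; the last joint's range is limited). The gripper opens to 93 mm and grips with 3 to 60 N. Pads are 15 mm wide; open, the fingers measure 128 mm over their backs; the gripper's body (75 mm by 188 mm) begins 65 mm behind the grasp point.
Start: joints at [1.225, 0.13, 1.488, -0, 1.523, -0.085], TCP at [0.155, 0.58, 0.237] pointing down, gripper open.
Joint ranges: [-2.96, 2.96], [-0.89, 2.26], [0.02, 2.5], [-1.34, 4.48], [0, 2.73], [-2.66, 2.66]. Speed limits (rad/s): [2.39, 2.39, 2.79, 3.14, 3.14, 3.14].

INTERFACE

Orientations are given as a rotation vector (axis times angle).
In Python, from plant import robot, imaging gives the robot as it stands.
- The arm moves only by the tool jog_arm, never from a script. Its argument "rows" is a list of rows, each a list of 2 entries, a list of its own where there are three numbers: the shift along the tool's x, y, z each as a share of 0.2 m, from -1 to 1, then the turn, a rotation vector about the tool's x, y, z each as a share of pi/2 rad, from -1 to 1. A call has 1 to 5 rows; each row is the pose to reach, as a shift and turn from the pose commanded when the call began, along the tool's axes at that moment; what a row does not reach only later rows make up. A row lasts 1/10 s, in which the tool goes at most 50 mm and 8.59 degrees, less where a joint would pass 70% of its speed; a pose out of reach is approached as far as the arm can. A call with a number of a shift or a turn outside -1 to 1 is refused whole. A call with a gripper value outside its range is refused whole. "hand" is the closure, from -1 (fully open) to 1 (shut), set as the call begins (left out, the last holds). The fingers move at their own pace and stop on an object; "squeeze" is the grip in N (left out, the last holds). Time passes only in rows, so rows that repeat a pose let the fingers close. It gives the time, the measured TCP pose, the force, the opening and the grip force at its end, in the units of the state.
- robot.read_state(): the state, without advancing time (a new reading comes with each control period).
- imaging.read_camera(name): name is "scene" or "top" or "wrist"; returns a dict with "frame" (480x640x3 uint8, red, green, blue), "vertical_fov" (degrees; the focal length in pixels is half the picture's height over the tangent of half this angle, whatever the lens; pixels are square), "cx", "cy" (the principal point, pixels), "R" (3x3) and "t" (3): a world point X has camera coordinates R X + t. Camera axes: x right, y down, z forward; pixel columns grow to the right and rows downward; lengths in m; the calibration is good to about 2 mm. A picture is of the moment at which its call begins. There is no depth.
- robot.close_job(): hands the job in; it is judged then, once.
The state is a dict: "t": time; "q": joint angles; "dq": joint speeds; "joint_torque": joint torques, N m; "tool_pos": TCP position; "orientation": TCP orientation; "force": force on the tool from outside, world axes, zero at the start; "wrist_torque": the same for the moment, N m; "opening": finger opening in m; "gripper_force": force on a finger pad.
Only numpy, scipy, OpenCV 4.12 (cv2) and the standard library are available. Lean on these libraries where they do the work, as an engineer would, in place of code of your own. Each camera call takes 0.05 s, during which the arm holds its last target. There are 200 camera calls.

## Working session

There is one attempt and no reset: what is moved stays moved. The work goes in short steps, Python scripts to look and compute and a tool call to move; the robot and the scene stay as the last step left them, time stands still between calls to the robot, and variables do not carry over. Pictures are saved under pics/ and viewed, at most 10 in all, crops included, and the job is handed in when it is done.

Besides the shell and the picture viewer there is one more tool, called after "Emit:" as a command line: name --argument value ..., lists and objects as JSON in quotes. jog_arm: Moves the arm, as the interface text tells. Its arguments: {"type":"object","properties":{"rows":{"type":"array"},"hand":{"type":"number"},"squeeze":{"type":"number"}},"required":["rows"]}

```bash
mkdir -p pics
python3 - <<'E'
from plant import robot, imaging
import cv2,pickle
s=robot.read_state();print(s)
d={}
for n in("top","scene"):
    c=imaging.read_camera(n);d[n]=c;cv2.imwrite(f"pics/{n}0.png",c["frame"][:,:,::-1]);print(n,c["vertical_fov"],c["cx"],c["cy"],c["R"],c["t"])
pickle.dump(d,open("cam0.pkl","wb"))
E
```

```text
{'t': 0.0, 'q': array([ 1.22458534e+00,  1.31150297e-01,  1.48929032e+00, -2.02907684e-05,
        1.52302614e+00, -8.53860269e-02]), 'dq': array([ 0.00088575, -0.00072139,  0.0006571 ,  0.00045502, -0.00030503,
       -0.00092088]), 'joint_torque': array([-1.16245898e-03, -5.59836924e+01, -4.91764820e+01,  7.66250677e-02,
        3.49931500e-02, -2.02361502e-04]), 'tool_pos': array([0.154516  , 0.57919148, 0.23638787]), 'orientation': array([-4.08491227e-01, -3.11453594e+00,  2.88201490e-03]), 'force': array([-0.13938544,  0.22322826, -0.49402377]), 'wrist_torque': array([-0.00418047,  0.00580181, -0.01353712]), 'gripper_force': 0.0, 'opening': 0.09272301822235866}
top 53.796591967258145 312.63347258682774 236.91672893140026 [[ 2.50906285e-02 -9.99684049e-01  1.50399478e-03]
 [-9.97831536e-01 -2.51356517e-02 -6.08311152e-02]
 [ 6.08496995e-02  2.55574985e-05 -9.98146940e-01]] [-0.01793074  0.52026218  1.01131982]
scene 50.7958202784767 325.3556375961902 235.80228105543526 [[-0.28371154  0.95870371  0.01987359]
 [ 0.6032869   0.19456504 -0.77342702]
 [-0.74535406 -0.2074407  -0.63357374]] [ 0.13380647 -0.2863169   1.65777489]
```

View pics/top0.png

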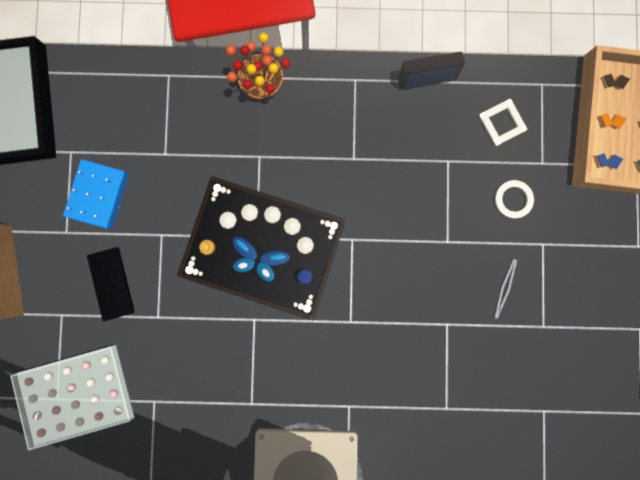

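View pics/scene0.png

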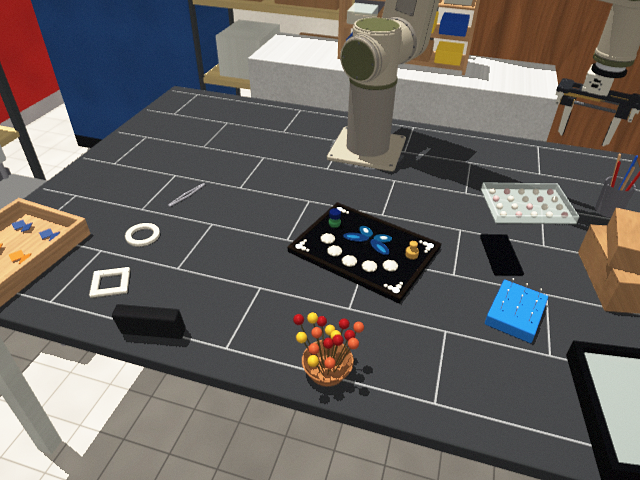

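The top view shows the rosettes at about (228,220), (250,212), (272,214), (292,226) and (305,245). The weight is at (207,247), next to the left (+y) end, so the stroke starts at rosette 0; the jar is at (305,277). The scene view agrees. Next I'll measure positions from both views.

```bash
cat > h.py <<'E'
import numpy as np, cv2
def K(c):
    f=240/np.tan(np.radians(c["vertical_fov"])/2); return f
def proj(c,X):
    p=np.asarray(c["R"])@X+c["t"]; return K(c)*p[:2]/p[2]+[c["cx"],c["cy"]]
def ray(c,uv):
    R=np.asarray(c["R"]);d=R.T@np.array([(uv[0]-c["cx"])/K(c),(uv[1]-c["cy"])/K(c),1]);return -R.T@c["t"],d/np.linalg.norm(d)
def onz(c,uv,z):
    o,d=ray(c,uv);return o+d*(z-o[2])/d[2]
def tri(obs):
    A=np.zeros((3,3));b=np.zeros(3)
    for c,uv in obs:
        o,d=ray(c,uv);P=np.eye(3)-np.outer(d,d);A+=P;b+=P@o
    X=np.linalg.solve(A,b);return X,[np.linalg.norm(proj(c,X)-uv) for c,uv in obs]
def blobs(c,lo,amin,amax,roi):
    m=(c["frame"].min(2)>lo).astype(np.uint8); k=np.zeros_like(m);x0,y0,x1,y1=roi;k[y0:y1,x0:x1]=1
    n,_,st,ce=cv2.connectedComponentsWithStats(m*k)
    return [(ce[i],st[i,4],st[i,2:4]) for i in range(1,n) if amin<=st[i,4]<=amax]
E
python3 - <<'E'
from h import *;import pickle
d=pickle.load(open("cam0.pkl","rb"))
t=sorted(blobs(d["top"],140,90,500,(215,195,322,262)),key=lambda b:b[0][0])
s=sorted(blobs(d["scene"],140,50,300,(315,228,402,278)),key=lambda b:-b[0][0])
for b in t+s: print(b)
if len(t)==len(s)==5:
    P=[]
    for a,b in zip(t,s):
        X,e=tri([(d["top"],a[0]),(d["scene"],b[0])]);P.append(X);print(X.round(4),np.round(e,2),onz(d["top"],a[0],.026).round(4))
E
```

```text
(array([227.40758294, 219.6492891 ]), np.int32(211), array([16, 17], dtype=int32))
(array([249.19047619, 212.03333333]), np.int32(210), array([17, 17], dtype=int32))
(array([272.03333333, 214.18095238]), np.int32(210), array([17, 17], dtype=int32))
(array([291.79342723, 225.82629108]), np.int32(213), array([17, 17], dtype=int32))
(array([304.79342723, 244.82629108]), np.int32(213), array([17, 17], dtype=int32))
(array([389.9047619 , 264.81746032]), np.int32(126), array([15, 11], dtype=int32))
(array([369.1328125, 265.359375 ]), np.int32(128), array([15, 11], dtype=int32))
(array([348.87704918, 260.18852459]), np.int32(122), array([15, 11], dtype=int32))
(array([334.35964912, 250.11403509]), np.int32(114), array([14, 11], dtype=int32))
(array([327.40186916, 237.82242991]), np.int32(107), array([14, 10], dtype=int32))
[0.5531 0.182  0.0181] [0.47 0.43] [0.5526 0.1796 0.026 ]
[0.5707 0.1354 0.0188] [0.56 0.51] [0.5702 0.1332 0.026 ]
[0.5674 0.0854 0.0187] [0.44 0.4 ] [0.5668 0.0839 0.026 ]
[0.543  0.0422 0.0189] [0.62 0.55] [0.5427 0.0406 0.026 ]
[0.5025 0.0128 0.0185] [0.56 0.48] [0.5025 0.0116 0.026 ]
```

Emit:
jog_arm --rows '[[[-0.76,-0.62,0],[0,0,0]],[[-0.76,-0.62,0],[0,0,0]],[[-0.76,-0.62,0],[0,0,0]],[[-0.76,-0.62,0],[0,0,0]],[[-0.76,-0.62,0],[0,0,0]]]' --hand 1 --squeeze 20

```text
t: 0.6
tool_pos: [0.2723, 0.4169, 0.2371]
orientation: [0.416, 3.113, -0.003]
force: [0.9, 0.8, -0.2]
opening: 0.0577
gripper_force: 0.0
```

Emit:
jog_arm --rows '[[[-0.76,-0.62,0],[0,0,0]],[[-0.76,-0.62,0],[0,0,0]],[[-0.76,-0.62,0],[0,0,0]],[[-0.76,-0.62,0],[0,0,0]],[[-0.76,-0.62,0],[0,0,0]]]'

```text
t: 1.1
tool_pos: [0.3869, 0.258, 0.2372]
orientation: [0.417, 3.113, -0.002]
force: [0.1, 0.1, -0.1]
opening: 0.0174
gripper_force: 0.0
```

Run:
```python
from plant import robot, imaging
import cv2,pickle
s=robot.read_state();print(s["t"],s["q"],s["tool_pos"],s["orientation"],s["opening"])
c=imaging.read_camera("wrist");pickle.dump(c,open("w1.pkl","wb"));cv2.imwrite("pics/w1.png",c["frame"][:,:,::-1])
from h import *
print(-np.asarray(c["R"]).T@c["t"], c["R"][2],c["vertical_fov"])
for X in([.5526,.1796,.026],[.5025,.0116,.026]):print(proj(c,np.array(X)))
```

```text
1.1 [ 4.79122020e-01 -2.42552923e-01  1.84763127e+00 -1.67834390e-03
  1.53664012e+00 -8.25215509e-01] [0.38689017 0.25800638 0.23720744] [ 4.17111499e-01  3.11290973e+00 -2.26901944e-03] 0.01742034851001688
[0.3085841  0.27959288 0.38493642] [ 0.27738572 -0.07556571 -0.95778233] 66.26475507889852
[289.12002962 367.16330499]
[134.79882793 364.0676872 ]
```

View pics/w1.png

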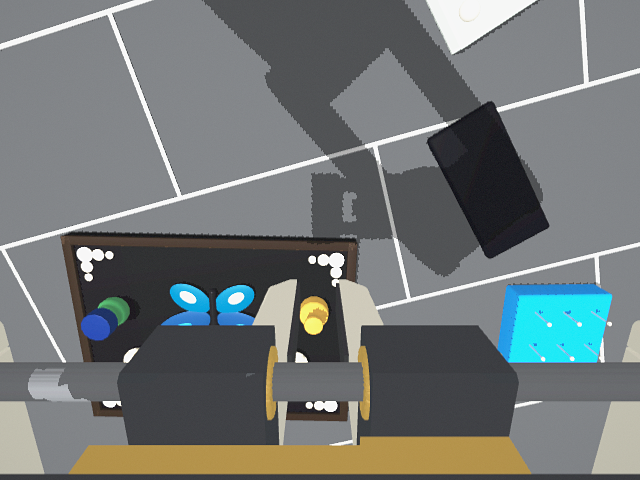

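The wrist view is upside down relative to the robot. The weight is at (313,313), the jar at (100,318), and the gripper hides the rosette row. I'll move out past the arch so the row sits in the clear upper half of the picture.

Emit:
jog_arm --rows '[[[-0.67,-0.25,0],[0,0,0]],[[-0.67,-0.25,0],[0,0,0]],[[-0.67,-0.25,0],[0,0,0]],[[-0.67,-0.25,0],[0,0,0]]]'

```text
t: 1.55
tool_pos: [0.5034, 0.1776, 0.2366]
orientation: [-0.412, -3.114, 0.001]
force: [-0.4, -0.1, -0.1]
opening: 0.0007
gripper_force: 0.0
```

Emit:
jog_arm --rows '[[[-0.67,-0.1,0],[0,0,0]],[[-0.67,-0.1,0],[0,0,0]],[[-0.67,-0.1,0],[0,0,0]],[[-0.67,-0.1,0],[0,0,0]]]'

```text
t: 1.95
tool_pos: [0.6271, 0.1251, 0.2353]
orientation: [-0.41, -3.113, 0.001]
force: [-0.5, -0.3, 0.3]
opening: 0.0005
gripper_force: 0.0
```

Run:
```python
from plant import robot, imaging
import cv2,pickle
s=robot.read_state();print(s["t"],s["q"],s["tool_pos"],s["orientation"],s["opening"])
c=imaging.read_camera("wrist");pickle.dump(c,open("w2.pkl","wb"));cv2.imwrite("pics/w2.png",c["frame"][:,:,::-1])
from h import *
for X in([.5526,.1796,.026],[.5668,.0839,.026],[.5025,.0116,.026]):print(proj(c,np.array(X)))
```

```text
1.95 [ 1.16758626e-01  2.39489094e-01  1.36959095e+00 -1.00474505e-04
  1.53461156e+00 -1.19227406e+00] [0.62713657 0.1250729  0.23527352] [-4.09736247e-01 -3.11273073e+00  9.60445049e-04] 0.0004624454444612506
[353.07022968 122.59312275]
[259.19739519 164.72089109]
[163.39780819 116.99247319]
```

View pics/w2.png

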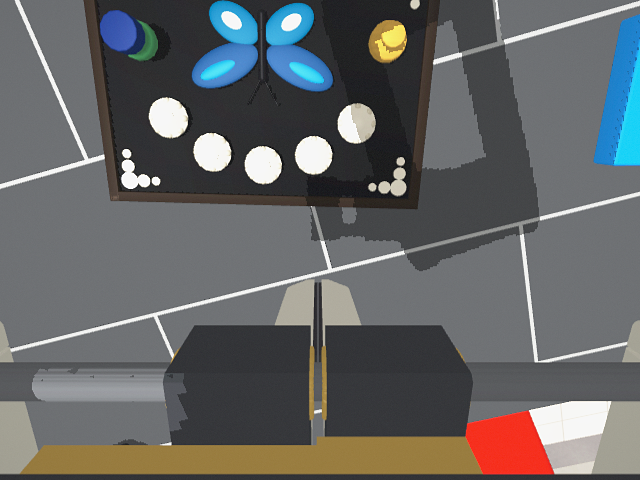

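Emit:
jog_arm --rows '[[[0,-0.5,0],[0,0,0]],[[0,-0.5,0],[0,0,0]],[[0,-0.5,0],[0,0,0]],[[0,-0.5,0],[0,0,0]]]'

```text
t: 2.4
tool_pos: [0.5987, 0.0295, 0.2379]
orientation: [0.409, 3.115, 0.001]
force: [-0.1, 0.2, 0.5]
opening: 0.0005
gripper_force: 0.0
```

Run:
```python
from plant import robot, imaging
import cv2,pickle
s=robot.read_state();print(s["t"],s["q"],s["tool_pos"],s["orientation"],s["opening"])
c=imaging.read_camera("wrist");pickle.dump(c,open("w3.pkl","wb"));cv2.imwrite("pics/w3.png",c["frame"][:,:,::-1])
from h import *
for X in([.5526,.1796,.026],[.5668,.0839,.026],[.5025,.0116,.026]):print(proj(c,np.array(X)))
```

```text
2.4 [-3.67645280e-02  1.28289129e-01  1.48968228e+00  8.75116200e-04
  1.52331992e+00 -1.34646764e+00] [0.59869912 0.02952753 0.2378815 ] [4.08996368e-01 3.11463542e+00 1.41128184e-03] 0.0004997601472572127
[458.81430935 125.36626571]
[362.55468855 166.96376663]
[271.39093573 119.6932925 ]
```

View pics/w3.png

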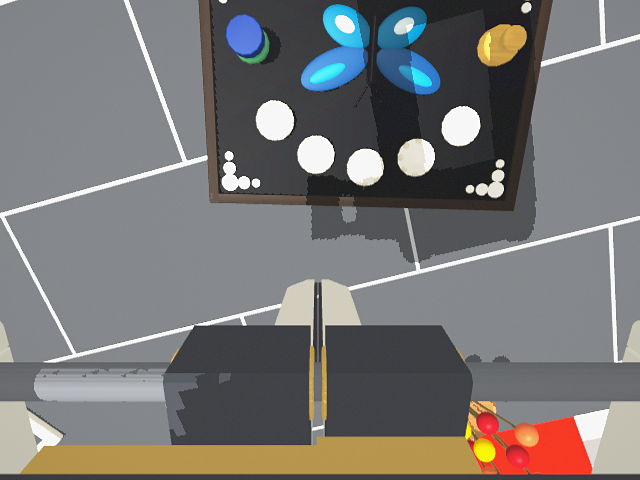

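The wrist views show the rosettes clearly: w2 at about (356,123), (314,155), (263,165), (212,152), (168,117), and w3 shifted about 103 px right. I'll triangulate them and fit the arch.

Run:
```python
from h import *;import pickle
from scipy.optimize import least_squares
d=pickle.load(open("cam0.pkl","rb"));w2,w3=[pickle.load(open(f"w{i}.pkl","rb")) for i in(2,3)]
f=lambda c,roi,a,b,th=90:sorted(blobs(c,th,a,b,roi),key=lambda b:-b[0][0])
t=sorted(blobs(d["top"],140,90,500,(215,195,322,262)),key=lambda b:b[0][0])
a=f(w2,(145,95,380,190),500,2500);b=f(w3,(250,95,485,190),500,2500)
print([x[1] for x in a],[x[1] for x in b])
P=[]
for x,y,z in zip(a,b,t):
    X,e=tri([(w2,x[0]),(w3,y[0]),(d["top"],z[0])]);P.append(X);X2,_=tri([(w2,x[0]),(w3,y[0])])
    print(X.round(4),np.round(e,2),X2.round(4),*[onz(c,u,.026)[:2].round(4) for c,u in((w2,x[0]),(w3,y[0]),(d["top"],z[0]))])
P=np.array(P)
th=np.radians([50,25,0,-25,-50]);loc=np.c_[-.04+.115*np.cos(th),.115*np.sin(th)]
def T(p):return loc@np.array([[np.cos(p[2]),np.sin(p[2])],[-np.sin(p[2]),np.cos(p[2])]])+p[:2]
for Q in (P[:,:2],np.array([onz(w2,x[0],.026)[:2] for x in a]),np.array([onz(w3,x[0],.026)[:2] for x in b])):
    r=least_squares(lambda p:(T(p)-Q).ravel(),[.5,.1,-.28]);print(r.x.round(4),(r.fun*1000).round(1));print(T(r.x).round(4).tolist())
```

```text
[np.int32(1226), np.int32(1152), np.int32(1133), np.int32(1168), np.int32(1264)] [np.int32(1245), np.int32(1130), np.int32(1109), np.int32(1156), np.int32(1247)]
[0.5533 0.1817 0.0227] [1.01 0.66 0.72] [0.5536 0.1827 0.0216] [0.5536 0.1822] [0.5533 0.1811] [0.5526 0.1796]
[0.5712 0.1355 0.021 ] [0.63 1.1  0.76] [0.5713 0.1361 0.0226] [0.5712 0.1362] [0.5708 0.1354] [0.5702 0.1332]
[0.568  0.0857 0.018 ] [0.09 1.15 0.55] [0.5678 0.0865 0.0218] [0.5676 0.0871] [0.5672 0.0861] [0.5668 0.0839]
[0.5437 0.0418 0.0171] [0.23 1.06 0.39] [0.5437 0.0429 0.0216] [0.5438 0.0441] [0.5434 0.043 ] [0.5427 0.0406]
[0.5029 0.0124 0.0166] [0.39 0.94 0.3 ] [0.5032 0.0137 0.0209] [0.5038 0.0156] [0.5035 0.0142] [0.5025 0.0116]
[ 0.4958  0.1068 -0.288 ] [ 0.  -0.  -0.1 -0.3 -0.3 -0.2 -0.1  0.2  0.4  0.4]
[[0.5534, 0.1817], [0.5712, 0.1352], [0.5677, 0.0855], [0.5436, 0.042], [0.5033, 0.0127]]
[ 0.496   0.1086 -0.2901] [ 0.1  1.1  0.3  0.6  0.2 -0.  -0.1 -0.5 -0.5 -1.1]
[[0.5537, 0.1833], [0.5714, 0.1368], [0.5679, 0.0871], [0.5436, 0.0436], [0.5033, 0.0145]]
[ 0.4956  0.1074 -0.2894] [ 0.   1.1  0.3  0.3  0.3 -0.  -0.  -0.5 -0.5 -0.9]
[[0.5533, 0.1822], [0.571, 0.1357], [0.5675, 0.086], [0.5433, 0.0425], [0.503, 0.0133]]
```

Emit:
jog_arm --rows '[[[0.41,0.68,0],[0,0,0.45]],[[0.41,0.68,0],[0,0,0.45]],[[0.41,0.68,0],[0,0,0.45]],[[0.41,0.68,0],[0,0,0.45]],[[0.41,0.68,0],[0,0,0.45]]]'

```text
t: 2.95
tool_pos: [0.5535, 0.1865, 0.2376]
orientation: [-1.46, -2.781, -0.002]
force: [-0.7, 0.2, -0.4]
opening: 0.0006
gripper_force: 0.0
```

Emit:
jog_arm --rows '[[[0,0,0.3],[0,0,0.45]],[[0,0,0.5],[0,0,0.45]],[[0,0,0.5],[0,0,0.45]],[[0,0,0.5],[0,0,0.45]],[[0,0,0.5],[0,0,0.45]]]'

```text
t: 3.45
tool_pos: [0.5542, 0.1834, 0.1368]
orientation: [-2.336, -2.099, 0.001]
force: [-0.8, -0.5, 0.0]
opening: 0.0003
gripper_force: 0.0
```

Emit:
jog_arm --rows '[[[0,0,0.2],[0,0,0.12]],[[0,0,0.2],[0,0,0.12]],[[0,0,0.2],[0,0,0.12]],[[0,0,0.2],[0,0,0.12]],[[0,0,0.2],[0,0,0.12]]]'

```text
t: 3.95
tool_pos: [0.556, 0.1821, 0.0986]
orientation: [2.518, 1.877, 0.003]
force: [-0.1, -0.1, -0.4]
opening: 0.0005
gripper_force: 0.0
```

```bash
cat > st.py <<'E'
from plant import robot
import numpy as np
from scipy.spatial.transform import Rotation as Ro
s=robot.read_state();R=Ro.from_rotvec(s["orientation"]).as_matrix()
print(s["t"],s["q"].round(3),s["tool_pos"].round(4),s["force"].round(2),s["opening"]);print(R.round(4))
for p in [(.5534,.1822),(.5712,.1357),(.5677,.086),(.5435,.0427),(.5033,.0135)]:
    print((R.T@(np.array([*p,s["tool_pos"][2]])-s["tool_pos"])/.2).round(3))
E
python3 st.py
```

```text
3.95 [0.229 0.196 1.676 0.    1.268 0.519] [0.556  0.1821 0.0986] [-0.09 -0.08 -0.41] 0.00045322340212292626
[[ 2.858e-01  9.583e-01  1.900e-03]
 [ 9.583e-01 -2.858e-01  6.000e-04]
 [ 1.100e-03  1.600e-03 -1.000e+00]]
[-0.003 -0.012 -0.   ]
[-0.2    0.139 -0.   ]
[-0.443  0.194 -0.   ]
[-0.686  0.139 -0.001]
[-0.883 -0.011 -0.001]
```

Emit:
jog_arm --rows '[[[0,-0.01,0.1],[0,0,0]],[[0,-0.01,0.2],[0,0,0]],[[0,-0.01,0.22],[0,0,0]],[[0,-0.01,0.22],[0,0,0]],[[0,-0.01,0.22],[0,0,0]]]'

```text
t: 4.45
tool_pos: [0.5543, 0.1818, 0.0548]
orientation: [2.52, 1.874, 0.002]
force: [0.7, 0.0, -0.2]
opening: 0.0005
gripper_force: 0.0
```

```bash
python3 st.py
```

```text
4.45 [0.229 0.245 1.706 0.    1.189 0.521] [0.5543 0.1818 0.0548] [ 0.72  0.03 -0.23] 0.0005355201434468799
[[ 2.878e-01  9.577e-01  1.600e-03]
 [ 9.577e-01 -2.878e-01  4.000e-04]
 [ 9.000e-04  1.500e-03 -1.000e+00]]
[ 0.001 -0.005 -0.   ]
[-0.196  0.147  0.   ]
[-0.439  0.202 -0.   ]
[-0.682  0.148 -0.   ]
[-0.879 -0.002 -0.001]
```

Emit:
jog_arm --rows '[[[0,0,0.01],[0,0,0]],[[0,0,0.02],[0,0,0]],[[0,0,0.03],[0,0,0]],[[0,0,0.04],[0,0,0]],[[0,0,0.04],[0,0,0]]]'

```text
t: 4.95
tool_pos: [0.5538, 0.1815, 0.0455]
orientation: [2.521, 1.874, 0.001]
force: [1.7, -0.1, 1.1]
opening: 0.0002
gripper_force: 0.5
```

```bash
python3 st.py
```

```text
4.95 [ 0.229  0.257  1.711 -0.     1.173  0.521] [0.5538 0.1815 0.0455] [ 1.71 -0.12  1.08] 0.00020034195238475525
[[ 2.881e-01  9.576e-01  6.000e-04]
 [ 9.576e-01 -2.881e-01  1.000e-04]
 [ 3.000e-04  6.000e-04 -1.000e+00]]
[ 0.003 -0.003 -0.   ]
[-0.194  0.149  0.   ]
[-0.437  0.204 -0.   ]
[-0.68   0.151 -0.   ]
[-0.877  0.    -0.   ]
```

Emit:
jog_arm --rows '[[[0,0,0.003],[0,0,0]],[[0,0,0.006],[0,0,0]],[[0,0,0.006],[0,0,0]]]'

```text
t: 5.25
tool_pos: [0.5537, 0.1815, 0.0444]
orientation: [2.521, 1.874, 0.001]
force: [1.2, -0.1, 1.9]
opening: 0.0003
gripper_force: 1.0
```

Emit:
jog_arm --rows '[[[0,0,0.003],[0,0,0]],[[0,0,0.005],[0,0,0]],[[0,0,0.005],[0,0,0]]]'

```text
t: 5.55
tool_pos: [0.5537, 0.1815, 0.0433]
orientation: [2.521, 1.874, 0.001]
force: [2.5, 1.1, 1.8]
opening: 0.0005
gripper_force: 1.1
```

Emit:
jog_arm --rows '[[[0,0,0.002],[0,0,0]],[[0,0,0.002],[0,0,0]],[[0,0,0.002],[0,0,0]]]'

```text
t: 5.85
tool_pos: [0.5537, 0.1815, 0.0431]
orientation: [2.521, 1.874, 0.001]
force: [2.3, 0.1, 4.4]
opening: 0.0004
gripper_force: 2.2
```

Emit:
jog_arm --rows '[[[0,0,0.002],[0,0,0]],[[0,0,0.002],[0,0,0]],[[0,0,0.002],[0,0,0]]]'

```text
t: 6.15
tool_pos: [0.5537, 0.1815, 0.043]
orientation: [2.521, 1.874, 0.001]
force: [-1.4, 0.0, 7.7]
opening: 0.0005
gripper_force: 3.9
```

Rosette 0 is home: the TCP is at z = 0.043 and the force has risen to about 8 N. Now the stroke along the arc at this height.

Emit:
jog_arm --rows '[[[-0.017,0.019,0],[0,0,0]],[[-0.034,0.037,0],[0,0,0]],[[-0.052,0.054,0],[0,0,0]],[[-0.071,0.071,0],[0,0,0]],[[-0.09,0.087,0],[0,0,0]]]'

```text
t: 6.65
tool_pos: [0.5642, 0.159, 0.0417]
orientation: [-2.52, -1.874, 0.003]
force: [-3.1, 6.6, 2.2]
opening: 0.0007
gripper_force: 3.6
```

```bash
python3 st.py
```

```text
6.65 [0.187 0.273 1.7   0.    1.171 0.479] [0.5642 0.159  0.0417] [-3.09  6.64  2.24] 0.0006970154705670654
[[ 2.879e-01  9.577e-01 -1.800e-03]
 [ 9.577e-01 -2.879e-01 -2.000e-04]
 [-8.000e-04 -1.700e-03 -1.000e+00]]
[ 0.096 -0.085  0.   ]
[-0.101  0.067 -0.   ]
[-0.344  0.122  0.   ]
[-0.587  0.068  0.   ]
[-0.784 -0.082  0.001]
```

Emit:
jog_arm --rows '[[[-0.02,0.015,0],[0,0,0]],[[-0.041,0.029,0],[0,0,0]],[[-0.062,0.042,0],[0,0,0]],[[-0.084,0.054,0],[0,0,0]],[[-0.107,0.065,0],[0,0,0]]]'

```text
t: 7.15
tool_pos: [0.5716, 0.1356, 0.043]
orientation: [-2.52, -1.874, -0.002]
force: [-0.3, 3.8, 7.1]
opening: 0.0004
gripper_force: 3.2
```

Emit:
jog_arm --rows '[[[-0.023,0.01,0],[0,0,0]],[[-0.046,0.019,0],[0,0,0]],[[-0.07,0.027,0],[0,0,0]],[[-0.094,0.034,0],[0,0,0]],[[-0.118,0.04,0],[0,0,0]]]'

```text
t: 7.65
tool_pos: [0.5716, 0.1097, 0.0418]
orientation: [-2.521, -1.874, 0.001]
force: [0.9, 9.3, 1.9]
opening: 0.0004
gripper_force: 3.7
```

R1 is home: z 0.043, 7.1 N and on its centre. Continuing.

Emit:
jog_arm --rows '[[[-0.025,0.005,0],[0,0,0]],[[-0.049,0.009,0],[0,0,0]],[[-0.074,0.011,0],[0,0,0]],[[-0.099,0.013,0],[0,0,0]],[[-0.125,0.014,0],[0,0,0]]]'

```text
t: 8.15
tool_pos: [0.5682, 0.0853, 0.0431]
orientation: [2.521, 1.874, 0.002]
force: [1.1, 3.9, 4.6]
opening: 0.0004
gripper_force: 2.5
```

```bash
python3 st.py
```

```text
8.15 [5.900e-02 2.390e-01 1.737e+00 1.000e-03 1.164e+00 3.510e-01] [0.5682 0.0853 0.0431] [1.06 3.94 4.61] 0.0004130734361817433
[[ 2.881e-01  9.576e-01  1.400e-03]
 [ 9.576e-01 -2.881e-01  7.000e-04]
 [ 1.000e-03  1.200e-03 -1.000e+00]]
[ 0.442 -0.21   0.   ]
[ 0.245 -0.058  0.   ]
[ 0.002 -0.003 -0.   ]
[-0.24  -0.057 -0.   ]
[-0.437 -0.207 -0.001]
```

Emit:
jog_arm --rows '[[[-0.025,0,0],[0,0,0]],[[-0.05,-0.002,0],[0,0,0]],[[-0.075,-0.005,0],[0,0,0]],[[-0.1,-0.009,0],[0,0,0]],[[-0.124,-0.014,0],[0,0,0]]]'

```text
t: 8.65
tool_pos: [0.5573, 0.0624, 0.0419]
orientation: [-2.521, -1.873, -0.0]
force: [4.0, 9.4, 2.2]
opening: 0.0004
gripper_force: 4.0
```

Emit:
jog_arm --rows '[[[-0.024,-0.006,0],[0,0,0]],[[-0.048,-0.013,0],[0,0,0]],[[-0.072,-0.021,0],[0,0,0]],[[-0.096,-0.03,0],[0,0,0]],[[-0.119,-0.04,0],[0,0,0]]]'

```text
t: 9.15
tool_pos: [0.5438, 0.0417, 0.0431]
orientation: [2.521, 1.874, 0.002]
force: [2.7, 3.5, 5.3]
opening: 0.0006
gripper_force: 2.5
```

```bash
python3 st.py
```

```text
9.15 [-0.018  0.167  1.821  0.     1.152  0.274] [0.5438 0.0417 0.0431] [2.7  3.48 5.28] 0.0006057448313836061
[[ 2.881e-01  9.576e-01  1.700e-03]
 [ 9.576e-01 -2.881e-01  2.000e-04]
 [ 7.000e-04  1.600e-03 -1.000e+00]]
[ 0.687 -0.156  0.   ]
[ 0.49  -0.004  0.   ]
[0.247 0.051 0.   ]
[ 0.005 -0.003 -0.   ]
[-0.193 -0.153 -0.   ]
```

Emit:
jog_arm --rows '[[[-0.022,-0.011,0],[0,0,0]],[[-0.044,-0.023,0],[0,0,0]],[[-0.066,-0.036,0],[0,0,0]],[[-0.087,-0.05,0],[0,0,0]],[[-0.107,-0.065,0],[0,0,0]]]'

```text
t: 9.65
tool_pos: [0.5244, 0.0251, 0.0421]
orientation: [-2.521, -1.874, -0.001]
force: [7.9, 5.1, 2.8]
opening: 0.0005
gripper_force: 3.5
```

Emit:
jog_arm --rows '[[[-0.02,-0.016,0],[0,0,0]],[[-0.039,-0.032,0],[0,0,0]],[[-0.057,-0.05,0],[0,0,0]],[[-0.074,-0.068,0],[0,0,0]],[[-0.088,-0.085,0.001],[0,0,0]]]'

```text
t: 10.15
tool_pos: [0.504, 0.013, 0.043]
orientation: [2.52, 1.873, 0.003]
force: [4.3, 1.6, 7.5]
opening: 0.0005
gripper_force: 3.3
```

Emit:
jog_arm --rows '[[[0,0,0.001],[0,0,0]],[[0,0,0.001],[0,0,0]]]'

```text
t: 10.35
tool_pos: [0.5037, 0.0129, 0.043]
orientation: [2.52, 1.874, 0.001]
force: [0.9, -0.2, 10.2]
opening: 0.0004
gripper_force: 5.0
```

```bash
python3 st.py
```

```text
10.35 [-0.076  0.061  1.936 -0.     1.143  0.216] [0.5037 0.0129 0.043 ] [ 0.88 -0.18 10.16] 0.0004071293872742391
[[ 2.882e-01  9.576e-01  1.300e-03]
 [ 9.576e-01 -2.882e-01 -3.000e-04]
 [ 1.000e-04  1.400e-03 -1.000e+00]]
[ 0.882 -0.006  0.   ]
[0.685 0.146 0.   ]
[0.442 0.201 0.   ]
[0.2   0.148 0.   ]
[ 0.002 -0.003 -0.   ]
```

All five rosettes are pressed. Lifting clear, then backing off to look.

Emit:
jog_arm --rows '[[[0,0,-0.1],[0,0,0]],[[0,0,-0.3],[0,0,0]],[[0,0,-0.55],[0,0,0]],[[0,0,-0.8],[0,0,0]],[[0,0,-0.95],[0,0,0]]]'

```text
t: 10.85
tool_pos: [0.5032, 0.0128, 0.2354]
orientation: [2.52, 1.873, 0.002]
force: [1.2, -0.5, -0.6]
opening: 0.0002
gripper_force: 0.0
```

Emit:
jog_arm --rows '[[[-0.9,0,0],[0,0,0]],[[-0.9,0,0],[0,0,0]],[[-0.9,0,0],[0,0,0]],[[-0.9,0,0],[0,0,0]],[[-0.9,0,0],[0,0,0]]]'

```text
t: 11.35
tool_pos: [0.449, -0.1621, 0.2308]
orientation: [-2.524, -1.868, 0.004]
force: [0.2, 0.5, -0.1]
opening: 0.0008
gripper_force: 0.0
```

Run:
```python
from plant import robot, imaging
import cv2,pickle
from h import *
d=pickle.load(open("cam0.pkl","rb"))
n={k:imaging.read_camera(k) for k in("top","scene","wrist")}
s=robot.read_state();print(s["t"],s["tool_pos"],s["force"])
for k,th,a,b,roi,o in(("top",140,90,500,(215,195,322,262),1),("scene",140,50,300,(315,228,402,278),-1)):
    for c in(d[k],n[k]):print(k,[x[0].round(2).tolist() for x in sorted(blobs(c,th,a,b,roi),key=lambda b:o*b[0][0])])
im=[cv2.resize(x,None,fx=2.2,fy=2.2) for x in(n["top"]["frame"][165:330,170:350],n["scene"]["frame"][190:310,275:455])]
cv2.imwrite("pics/end.png",np.hstack([i[:264] for i in im])[:,:,::-1])
```

```text
11.5 [ 0.45075662 -0.15861582  0.2311578 ] [-0.34748987 -1.08990765 -0.43846904]
top [[227.41, 219.65], [249.19, 212.03], [272.03, 214.18], [291.79, 225.83], [304.79, 244.83]]
top [[227.74, 219.86], [249.45, 212.38], [272.31, 214.5], [290.21, 224.77]]
scene [[389.9, 264.82], [369.13, 265.36], [348.88, 260.19], [334.36, 250.11], [327.4, 237.82]]
scene [[389.77, 266.46], [368.98, 267.24], [348.91, 261.74], [334.84, 252.33]]
```

View pics/end.png

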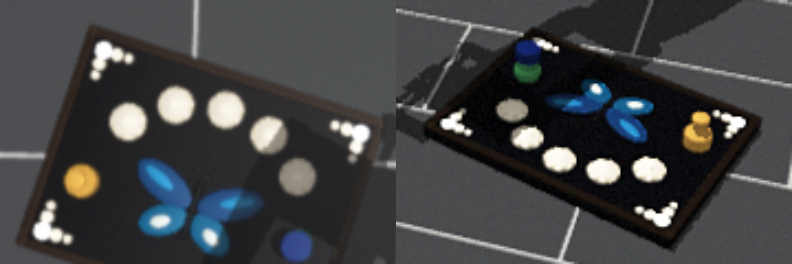

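The picture shows all five rosettes in place, with the weight, jar and butterfly where they were. Four rosettes dropped 1.5–2.2 px in the scene view, about 5–6 mm (the fourth is part-shadowed). The fifth is in shadow, but its force of 10 N against the stop shows it is home.

```bash
python3 -c "
from plant import robot
print(robot.close_job())"
```

```text
the job is handed in; nothing more can be done
None
```

I pressed all five rosettes in one low stroke from the weight end, then lifted clear and handed the job in; the weight, jar and butterfly look undisturbed, and forces plus a final picture show the rosettes home, though the last sat in shadow so its result rests on force alone.

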